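# Seat the culture plate in the corner of the imaging stage and close the clamp

## Task

Without picking anything up, push the six-well culture plate along the imaging stage with your fingertips until it sits flat and square, fully home against both the long far stop and the short left stop. Push the sliding clamp along its slot until it touches the plate's free end, so the plate is held against the stops. Leave the small jar on the stage, and the bottle and the dish on the bench, where they are.

Things in the scene. Friction and masses are not known exactly. Their poses are not given: they have to be found in the camera images.
- stage: Fixed low stage, white with flat black top, 250 (x) x 380 (y) x 60 mm high. Origin: centre of underside; x points away from the robot, y left, turned up to 0.25 rad. Two steel stops on top, 10 mm high, 12 thick: far stop, inner face at stage x = 100 mm (y 15 to 155); left stop, inner face at y = 145 mm (x 15 to 100). Two focus wheels on the near face are only for looks.
- seat (a point): Point on the stage's top, at stage (57, 81, 60) mm, with the stage's axes: where the centre of the plate's underside lies when the plate is home against both stops, its x and y along the stage's x and y. A round glass window of 52 mm diameter is centred here.
- plate: Loose six-well culture plate with a clear lid that does not come off: a white rectangular slab, 86 mm along its x, 128 mm along its y, 20 mm high, with six grey round wells, about 120 g (varies). Origin: centre of its underside. It starts flat on the stage's black top, nearer and further right than its seat, turned up to 0.25 rad to the stage.
- clamp (a joint): Sliding clamp right of the plate: upright aluminium bar, 60 (stage x) x 14 (y) x 24 mm high, sliding along stage y at stage x = 50 mm. Value in m: 0 open (plate-side face at stage y = -115 mm), grows as it moves left; 0.132 touching a plate that is home; limit 0.145. Starts at 0 to 0.015. 1.5 N friction, no spring: stays where left.
- clamp_face (a point): Middle of the clamp's plate-side (left) face, 13 mm above the stage's top, with the stage's axes.
- clamp_back (a point): Middle of the clamp's outer (right) face, 13 mm above the stage's top, with the stage's axes: push here towards stage +y. Behind it is at least 55 mm of clear stage top.
- jar: Small capped specimen jar, 26 mm diameter, 34 mm high, standing on the near left corner of the stage's top. Origin: centre of its underside. Leave alone.
- bottle: Capped glass bottle, 64 mm diameter, 110 mm high, standing on the bench beside the stage, left or right. Origin: centre of its underside. Leave alone.
- dish: Closed round culture dish, 92 mm diameter, 17 mm high, lying on the bench beside the stage, on the other side from the bottle. Origin: centre of its underside. Leave alone.
Not all that is in view belongs to the job. What is shaped like the plate but orange or turquoise is not meant.

How it is judged:
By the outcome, as a careful person would: the job done as asked, in the order asked, and still so for the second after the job is handed in, with the robot touching nothing.
It also fails if it takes over 61 s, if anything falls off the work surface, if the arm or the gripper's body presses on something with over 40 N, if the wrist force passes 120 N, or if a joint passes its speed limit or range.

## Robot

A 6-joint arm with a two-finger parallel gripper is mounted at the origin on the work surface. World frame = base frame: x ahead of the robot, y to its left, z up, the work surface at z = 0. Lengths are in m, angles in rad, forces in N, time in s.
With the tool pointing down it reaches from about 0.375 to 0.9 m from the base axis. Payload 3.1 kg.
Tool frame: the origin (TCP) lies midway between the tips of the shut fingers; the grasp point (between the pads) lies 19 mm behind it; z points along the fingers, y is the line along which they close (so a half turn about z gives the same grasp; the last joint's range is limited). The gripper opens to 87 mm and grips with 3 to 60 N. Pads are 19 mm wide; open, the fingers measure 117 mm over their backs; the gripper's body (75 mm by 190 mm) begins 51 mm behind the grasp point.
Start: joints at [1.151, 0.527, 1.433, -0, 1.181, -0.178], TCP at [0.15, 0.607, 0.186] pointing down, gripper open.
Joint ranges: [-3.08, 3.08], [-0.75, 2.2], [0.22, 2.44], [-1.43, 4.57], [0, 2.65], [-2.85, 2.85]. Speed limits (rad/s): [2.79, 2.79, 3.14, 3.14, 3.14, 3.14].

## Interface

Orientations are given as a unit quaternion [x, y, z, w].
In Python, from rig import status, imaging, order gives the robot as it stands.
- The arm moves only by the tool arm_command, never from a script. Its argument "deltas" is one flat list of numbers, 5 for each row, row after row: the opening, from -1 (shut) to 1 (fully open), so that 0 is half open, then the shift along the tool's x, y, z in m, then the turn about the tool's z in rad. In form: [gripper, tx, ty, tz, roll, gripper, tx, ty, tz, roll, ...]. A call has 1 to 12 rows; each row shifts and turns the commanded pose from where the row before left it, along the tool's axes as they then stand; what a row does not reach is not made up. A row lasts 1/8 s, in which the tool goes at most 62.5 mm and 10.7 degrees, less where a joint would pass 70% of its speed; a pose out of reach is approached as far as the arm can. A call with a gripper value outside its range is refused whole. The fingers move at their own pace and stop on an object; "newtons" is the grip in N (left out, the last holds). Time passes only in rows, so rows that do not move let the fingers close. It gives the time, the measured TCP pose, the force, the opening and the grip force at its end, in the units of the state.
- status.get_obs(): the state, without advancing time (a new reading comes with each control period).
- imaging.camera(name): name is "scene" or "top" or "wrist"; returns (picture, depth): 384x512x3 uint8, red, green, blue; 384x512 float32, m along the optical axis (not along the pixel's ray), 0 where there is no reading.
- imaging.camera_params(name): a dict with "intrinsics" (3x3 intrinsics, pixels), "camera_from_world" (4x4, takes a point from world to camera coordinates). Camera axes: x right, y up, looking along -z (the intrinsics and any distortion apply to the point x, -y, -z); pixel columns grow to the right and rows downward; lengths in m; the calibration is good to about 2 mm. A picture is of the moment at which its call begins: read the wrist's pose just before it. camera_params takes no time and is no camera call; for the wrist camera it gives the pose at the moment of the call.
- order.hand_in(): hands the job in; it is judged then, once.
The state is a dict: "time": time; "q": joint angles; "joint_velocities": joint speeds; "joint_torque": joint torques, N m; "position": TCP position; "tool_rot": TCP orientation; "ft_force": force on the tool from outside, world axes, zero at the start; "moment": the same for the moment, N m; "grip_width": finger opening in m; "grip_force": force on a finger pad.
Only numpy, scipy, OpenCV 4.12 (cv2) and the standard library are available. Lean on these libraries where they do the work, as an engineer would, in place of code of your own. Each camera call takes 0.05 s, during which the arm holds its last target. There are 200 camera calls.

## Working session

There is one attempt and no reset: what is moved stays moved. The work goes in short steps, Python scripts to look and compute and a tool call to move; the robot and the scene stay as the last step left them, time stands still between calls to the robot, and variables do not carry over. Pictures are saved under pics/ and viewed, at most 11 in all, crops included, and the job is handed in when it is done.

Besides the shell and the picture viewer there is one more tool, called after "Emit:" in YAML: its name, and indented under it one key for each argument. arm_command: Moves the arm, as the interface text tells. Its arguments: {"type":"object","properties":{"deltas":{"type":"array"},"newtons":{"type":"number"}},"required":["deltas"]}

```bash
mkdir -p pics; ls
python3 - <<'E'
from rig import status, imaging
import cv2,numpy as np
o=status.get_obs();print({k:np.round(v,3).tolist() for k,v in o.items()})
for n in("top","scene"):
    p,d=imaging.camera(n);cv2.imwrite(f"pics/{n}0.png",p[:,:,::-1]);np.save(f"{n}0.npy",d)
    c=imaging.camera_params(n);print(n,{k:np.round(v,4).tolist() if not isinstance(v,str) else v for k,v in c.items()})
E
```

```text
pics
{'time': 0.0, 'q': [1.15, 0.528, 1.434, 0.0, 1.181, -0.178], 'joint_velocities': [0.001, -0.0, 0.002, 0.0, -0.0, -0.001], 'joint_torque': [0.001, -44.004, -17.659, 0.063, 0.058, -0.0], 'position': [0.149, 0.606, 0.185], 'tool_rot': [0.121, 0.993, -0.001, -0.0], 'ft_force': [0.214, -0.504, 0.215], 'moment': [-0.02, 0.01, -0.023], 'grip_force': 0.0, 'grip_width': 0.087}
top {'intrinsics': [[376.2238, 0.0, 252.8555], [0.0, 376.2238, 190.2908], [0.0, 0.0, 1.0]], 'camera_from_world': [[0.0009, -0.9999, 0.0105, -0.0189], [0.9953, 0.002, 0.0968, -0.553], [-0.0968, 0.0104, 0.9952, -1.0302], [0.0, 0.0, 0.0, 1.0]]}
scene {'intrinsics': [[450.8441, 0.0, 253.4051], [0.0, 450.8441, 189.6941], [0.0, 0.0, 1.0]], 'camera_from_world': [[-0.6855, 0.7281, 0.0084, 0.3796], [-0.5043, -0.4831, 0.7157, 0.2192], [0.5252, 0.4864, 0.6983, -1.4433], [0.0, 0.0, 0.0, 1.0]]}
```

View pics/top0.png

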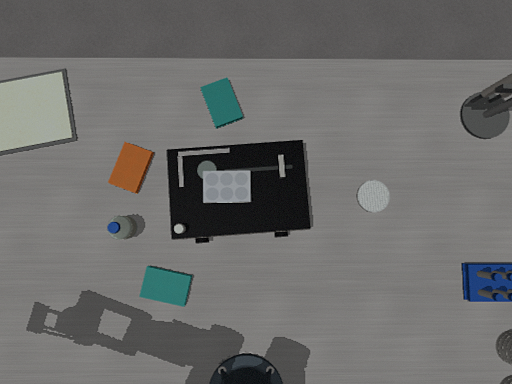

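View pics/scene0.png

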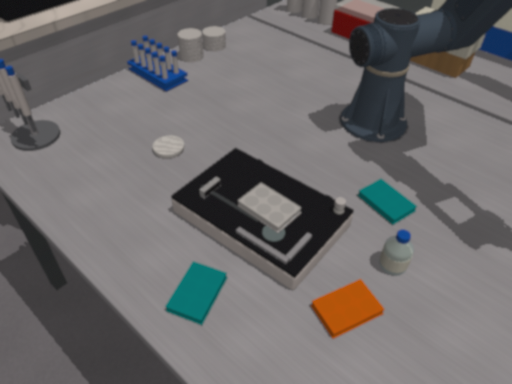

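The top view shows the stage at cols 167–311, rows 141–238. On it are the white plate with grey wells (227,187), the clamp (282,166), the stops (far one along row 152, left one at col 181) and the jar (180,229). The bottle (121,227) and dish (373,196) stand beside the stage. The plate-shaped candidates are orange (131,167), turquoise (222,102), turquoise (166,285) and the white one with wells on the black top (227,187). The white one fits the description.

```bash
cat > h.py <<'E'
import cv2,numpy as np
from rig import status,imaging
def ray(n,uv,z,c=None):
    c=c or imaging.camera_params(n);K=np.array(c["intrinsics"]);T=np.array(c["camera_from_world"])
    uv=np.atleast_2d(uv).astype(float)
    dist=c.get("distortion")
    d=np.c_[(uv[:,0]-K[0,2])/K[0,0],-(uv[:,1]-K[1,2])/K[1,1],-np.ones(len(uv))]
    R=T[:3,:3];o=-R.T@T[:3,3];w=d@R
    return (o+w*((z-o[2])/w[:,2])[:,None])[:,:2]
def rect(mask,n,z,c=None):
    cs,_=cv2.findContours(mask.astype(np.uint8),cv2.RETR_EXTERNAL,cv2.CHAIN_APPROX_NONE)
    k=max(cs,key=cv2.contourArea)[:,0,:]
    p=ray(n,k,z,c);return cv2.minAreaRect((p*1000).astype(np.float32)),k
E
python3 - <<'E'
from h import *
print(imaging.camera_params("top").keys())
p=cv2.imread("pics/top0.png");g=p.max(2)
b=np.zeros_like(g);b[135:245,160:318]=g[135:245,160:318]<45
b=cv2.morphologyEx(b,cv2.MORPH_CLOSE,np.ones((9,9)))
b=cv2.morphologyEx(b,cv2.MORPH_OPEN,np.ones((15,15)))
r,k=rect(b,"top",.06);print("stage",r,cv2.boundingRect(k))
w=np.zeros_like(g);w[160:215,195:262]=p.min(2)[160:215,195:262]>115
w=cv2.morphologyEx(w,cv2.MORPH_OPEN,np.ones((7,7)))
r,k=rect(w,"top",.08);print("plate",r,cv2.boundingRect(k))
for nm,uv,z in(("clamp",(282,166),.084),("jar",(180,229),.094),("farL",(180,153),.07),("farR",(229,150),.07),("leftN",(181,186),.07),("bottle",(113,227),.11),("dish",(373,196),.017)):print(nm,ray("top",uv,z).round(3))
cv2.imwrite("pics/crop0.png",cv2.resize(p[130:250,100:325],None,fx=3.5,fy=3.5,interpolation=cv2.INTER_CUBIC))
E
```

```text
dict_keys(['intrinsics', 'camera_from_world'])
stage ((553.4042358398438, 23.312347412109375), (246.9098358154297, 373.5542297363281), 4.3437347412109375) (168, 141, 141, 97)
plate ((558.0818481445312, 54.31403732299805), (83.2163314819336, 123.16673278808594), 0.14357130229473114) (203, 171, 47, 32)
clamp [[ 0.613 -0.095]]
jar [[0.445 0.172]]
farL [[0.65 0.18]]
farR [[0.659 0.047]]
leftN [[0.56  0.176]]
bottle [[0.45 0.34]]
dish [[ 0.538 -0.36 ]]
```

View pics/crop0.png

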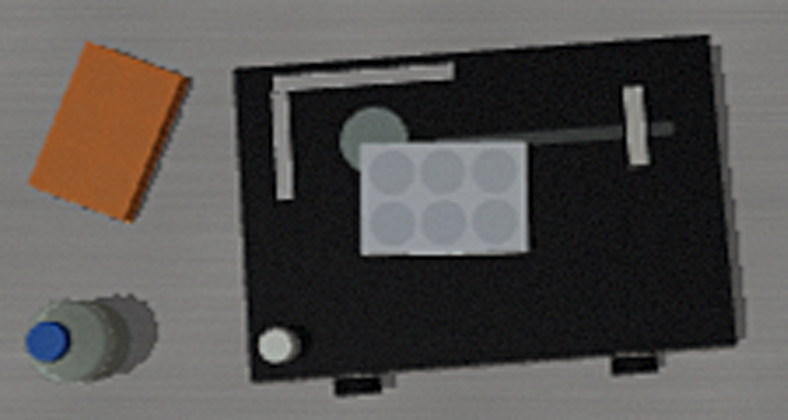

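The crop confirms the plate: white, with six wells, on the black top. The stage is turned about +0.076 rad and the plate about 0. I'll go above the start point on its near side with the tool squared to the stage.

Emit:
arm_command:
  deltas: [1,0,0,0,-0.159,1,0,0,0,-0.159,1,-0.025,-0.0485,0,0,1,-0.025,-0.0485,0,0,1,-0.025,-0.0485,0,0,1,-0.025,-0.0485,0,0,1,-0.025,-0.0485,0,0,1,-0.025,-0.0485,0,0,1,-0.025,-0.0485,0,0,1,-0.025,-0.0485,0,0,1,-0.025,-0.0485,0,0,1,-0.025,-0.0485,0,0]

```text
time: 1.6
position: [0.4364, 0.1406, 0.1857]
tool_rot: [-0.038, 0.999, 0.0, -0.0]
ft_force: [0.4, 0.4, -0.1]
grip_width: 0.087
grip_force: 0.0
```

Emit:
arm_command:
  deltas: [1,-0.025,-0.0485,0,0,1,-0.025,-0.0485,0,0,1,0,0,0,0,1,0,0,0,0]

```text
time: 2.1
position: [0.492, 0.0496, 0.1853]
tool_rot: [-0.038, 0.999, 0.0, -0.001]
ft_force: [0.4, 0.1, 0.0]
grip_width: 0.087
grip_force: 0.0
```

Run:
```python
from h import *
o=status.get_obs();print(o["position"],o["tool_rot"],o["q"],o["time"])
c=imaging.camera_params("wrist");p,d=imaging.camera("wrist");cv2.imwrite("pics/w1.png",p[:,:,::-1])
import pickle;pickle.dump(c,open("w1.pkl","wb"));print(c)
```

```text
[0.49198099 0.04956834 0.18533692] [-3.76641256e-02  9.99289808e-01  3.95958563e-04 -1.06592149e-03] [-1.26305414e-01  3.54471533e-01  1.75234635e+00  5.03298043e-04
  1.03700735e+00 -1.77270442e+00] 2.1
{'intrinsics': array([[275.50029983,   0.        , 251.51046442],
       [  0.        , 275.50029983, 190.46908343],
       [  0.        ,   0.        ,   1.        ]]), 'camera_from_world': array([[-7.42836930e-02,  9.97236814e-01,  8.18559478e-04,
        -1.31128236e-02],
       [-9.52880209e-01, -7.07374599e-02, -2.94983929e-01,
         5.09483738e-01],
       [-2.94110931e-01, -2.26924848e-02,  9.55501864e-01,
        -2.45726303e-01],
       [ 0.00000000e+00,  0.00000000e+00,  0.00000000e+00,
         1.00000000e+00]])}
```

View pics/w1.png

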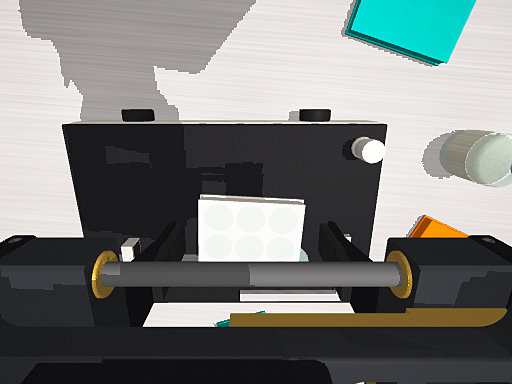

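The wrist view looks from above with the near side up. The plate's near edge runs (199,196)–(305,203), the stage's near edge (64,124)–(386,124), and the jar is at (372,150).

Run:
```python
from h import *
import pickle;c=pickle.load(open("w1.pkl","rb"))
p=cv2.imread("pics/w1.png");m=np.zeros(p.shape[:2],np.uint8);m[185:255,190:315]=p.min(2)[185:255,190:315]>200
k=[np.flatnonzero(m[:,x])[0] for x in range(205,300)];X=np.arange(205,300)
f=np.polyfit(X,k,1);e=ray("w",[(199,np.polyval(f,199)),(305,np.polyval(f,305))],.08,c);print("plate near edge",e,np.arctan2(-(e[1]-e[0])[0],(e[1]-e[0])[1]))
g=p.max(2)<60
X=np.r_[70:115,165:290,340:380];k=[110+np.flatnonzero(g[110:150,x])[0] for x in X]
f=np.polyfit(X,k,1);e=ray("w",[(64,np.polyval(f,64)),(386,np.polyval(f,386))],.06,c);print("stage near edge",e,e.mean(0),np.arctan2(-(e[1]-e[0])[0],(e[1]-e[0])[1]))
```

```text
plate near edge [[ 0.51581357 -0.00980212]
 [ 0.51317233  0.1141573 ]] 0.021304105524267064
stage near edge [[ 0.44855437 -0.16948287]
 [ 0.42108579  0.19953079]] [0.43482008 0.01502396] 0.07430081723732479
```

Emit:
arm_command:
  deltas: [1,0,0,0.04,0,1,0,0,0.04,0,1,0,0,0.037,0,1,0,0,0,0,1,-0.006,0,0,0,1,-0.006,0,0,0,1,-0.006,0,0,0,1,-0.006,0,0,0,1,-0.006,0,0,0,1,-0.006,0,0,0,1,-0.006,0,0,0,1,0,0,0,0]

```text
time: 3.65
position: [0.5356, 0.0525, 0.0688]
tool_rot: [-0.038, 0.999, -0.0, 0.0]
ft_force: [0.7, 0.2, -0.7]
grip_width: 0.0871
grip_force: 0.0
```

```bash
cat >> h.py <<'E'
def view(name):
    p,d=imaging.camera("top");p=p[:,:,::-1].copy();cv2.imwrite("pics/"+name+"f.png",p)
    cv2.imwrite("pics/"+name+".png",cv2.resize(p[130:250,155:325],None,fx=4.5,fy=4.5,interpolation=cv2.INTER_CUBIC));return p
E
python3 -c "
from h import *
view('t2')"
```

```text
(no output)
```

View pics/t2.png

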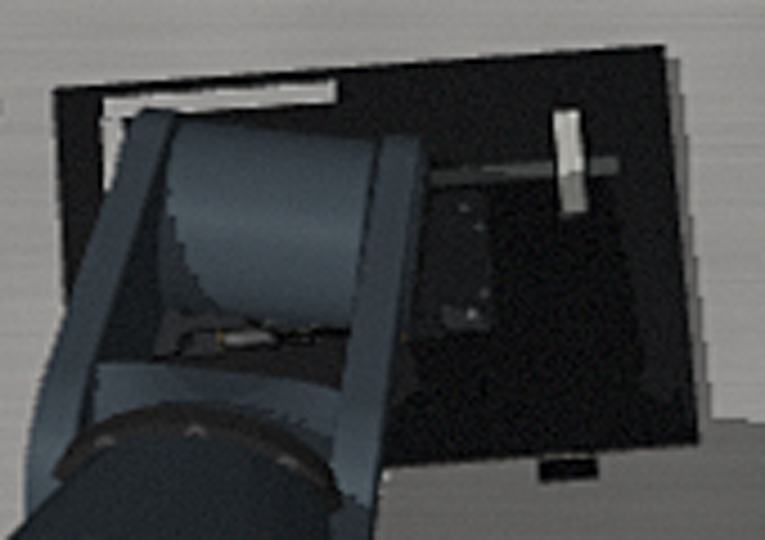

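The arm hides the plate from the top camera here, so I'll go by force.

Emit:
arm_command:
  deltas: [1,-0.005,0,0,0,1,-0.005,0,0,0,1,-0.004,0,0,0,1,-0.002,0,0,0,1,0,0,0,0]

```text
time: 4.32
position: [0.551, 0.0538, 0.0688]
tool_rot: [-0.038, 0.999, -0.0, 0.0]
ft_force: [-0.6, 0.7, -0.3]
grip_width: 0.087
grip_force: 0.0
```

Emit:
arm_command:
  deltas: [1,-0.0015,0,0,0,1,-0.0015,0,0,0]

```text
time: 4.58
position: [0.5538, 0.054, 0.0688]
tool_rot: [-0.038, 0.999, -0.0, -0.0]
ft_force: [1.0, 0.7, -0.5]
grip_width: 0.087
grip_force: 0.0
```

Emit:
arm_command:
  deltas: [1,-0.0015,0,0,0,1,-0.0015,0,0,0]

```text
time: 4.82
position: [0.5569, 0.0542, 0.0688]
tool_rot: [-0.038, 0.999, -0.0, -0.0]
ft_force: [0.7, -0.4, -0.3]
grip_width: 0.0873
grip_force: 0.0
```

Run:
```python
from h import *
p,d=imaging.camera("wrist");cv2.imwrite("pics/w3.png",p[:,:,::-1])
```

```text
(no output)
```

View pics/w3.png

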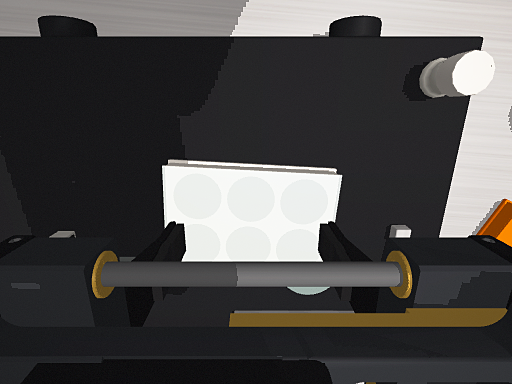

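Run:
```python
from h import *
c=imaging.camera_params("wrist");o=status.get_obs();print(o["position"],o["ft_force"])
print(ray("w",[(163,165),(341,173),(182,222),(322,222)],.08,c))
K=c["intrinsics"];T=c["camera_from_world"]
def pr(P):
    q=T[:3,:3]@P+T[:3,3];return K[0,0]*q[0]/-q[2]+K[0,2],K[1,1]*-q[1]/-q[2]+K[1,2]
for z in(.0688,.08,.09):print(z,pr(np.r_[o["position"][:2],z]))
```

```text
[0.55727664 0.05420362 0.06888644] [ 0.27544281 -0.13087313 -0.26500808]
[[ 0.52166629 -0.01023425]
 [ 0.51801468  0.114352  ]
 [ 0.56390751  0.00297297]
 [ 0.55608762  0.10668848]]
0.0688 (np.float64(251.43644199041458), np.float64(212.8871849711241))
0.08 (np.float64(251.43056131517014), np.float64(218.5653589322349))
0.09 (np.float64(251.42476377534302), np.float64(224.16326024739993))
```

The open fingertips passed above the plate. Opening raises the tips above the TCP plane, so the plate's near edge is still at x≈0.52. I'll back off, open only part way, and find the stage top by touch.

Emit:
arm_command:
  deltas: [1,0,0,-0.02,0,0.2,0.032,0,-0.01,0,0.2,0.032,0,0,0,0.2,0,0,0,0,0.2,0,0,0.025,0,0.2,0,0,0.003,0,0.2,0,0,0,0]

```text
time: 5.75
position: [0.4937, 0.0493, 0.0708]
tool_rot: [-0.038, 0.999, -0.0, 0.0]
ft_force: [-0.6, 0.3, 0.7]
grip_width: 0.0527
grip_force: 0.0
```

Emit:
arm_command:
  deltas: [0.2,0,0,0.002,0,0.2,0,0,0.002,0,0.2,0,0,0,0]

```text
time: 6.12
position: [0.4931, 0.0493, 0.0669]
tool_rot: [-0.038, 0.999, -0.0, 0.0]
ft_force: [0.8, 0.9, -0.2]
grip_width: 0.0522
grip_force: 0.0
```

Emit:
arm_command:
  deltas: [0.2,0,0,0.001,0,0.2,0,0,0.001,0,0.2,0,0,0,0]

```text
time: 6.5
position: [0.493, 0.0493, 0.0648]
tool_rot: [-0.038, 0.999, 0.0, -0.0]
ft_force: [-1.0, -0.3, 0.1]
grip_width: 0.0521
grip_force: 0.0
```

Emit:
arm_command:
  deltas: [0.2,0,0,0.001,0,0.2,0,0,0.001,0,0.2,0,0,0,0]

```text
time: 6.88
position: [0.493, 0.0494, 0.0627]
tool_rot: [-0.038, 0.999, 0.0, -0.0]
ft_force: [0.5, -0.9, -0.1]
grip_width: 0.0525
grip_force: 0.0
```

Emit:
arm_command:
  deltas: [0.2,0,0,0.001,0,0.2,0,0,0.001,0,0.2,0,0,0,0]

```text
time: 7.25
position: [0.493, 0.0493, 0.0607]
tool_rot: [-0.038, 0.999, 0.0, -0.0]
ft_force: [0.3, 0.5, 0.8]
grip_width: 0.0522
grip_force: 0.0
```

Emit:
arm_command:
  deltas: [0.2,0,0,0.001,0,0.2,0,0,0.001,0,0.2,0,0,0,0]

```text
time: 7.62
position: [0.493, 0.0493, 0.0588]
tool_rot: [-0.038, 0.999, 0.0, -0.0]
ft_force: [0.0, 0.9, 0.1]
grip_width: 0.0522
grip_force: 0.0
```

Emit:
arm_command:
  deltas: [0.2,-0.005,0,0,0,0.2,-0.005,0,0,0,0.2,-0.005,0,0,0,0.2,-0.005,0,0,0,0.2,-0.005,0,0,0,0.2,-0.005,0,0,0,0.2,-0.004,0,0,0,0.2,0,0,0,0]

```text
time: 8.62
position: [0.5273, 0.0519, 0.0588]
tool_rot: [-0.038, 0.999, -0.0, 0.0]
ft_force: [0.2, -0.1, 0.3]
grip_width: 0.0525
grip_force: 0.0
```

```bash
cat >> h.py <<'E'
def near(c0=170,c1=335):
    c=imaging.camera_params("wrist");p,d=imaging.camera("wrist");p=p[:,:,::-1];cv2.imwrite("pics/wl.png",p)
    m=cv2.morphologyEx((p.min(2)>150).astype(np.uint8),cv2.MORPH_OPEN,np.ones((5,5)))
    # largest white blob above the gripper bar, below near stage edge
    n,l,s,ct=cv2.connectedComponentsWithStats(m[:262])
    i=[j for j in range(1,n) if 120<ct[j][0]<400 and s[j][1]>100];i=max(i,key=lambda j:s[j][4])
    x,y,w,h=s[i][:4];X=np.arange(x+8,x+w-8);k=[np.flatnonzero(l[:,u]==i)[0] for u in X]
    f=np.polyfit(X,k,1);e=ray("w",[(x,np.polyval(f,x)),(x+w-1,np.polyval(f,x+w-1))],.08,c)
    print("box",x,y,w,h,"edge",e.round(4).tolist(),"yaw",np.arctan2(-(e[1]-e[0])[0],(e[1]-e[0])[1]).round(4),"tcp",status.get_obs()["position"].round(4))
E
python3 -c "
from h import *
near()"
```

```text
box 162 211 139 51 edge [[0.5218, -0.0107], [0.5198, 0.0854]] yaw 0.0201 tcp [0.5269 0.0519 0.0588]
```

View pics/wl.png

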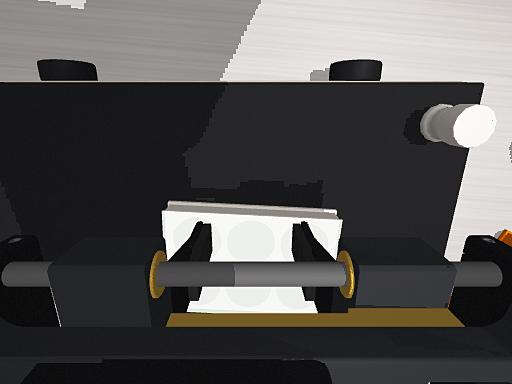

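The fingers are still above the plate, with tips at about (205,224) and (297,224). I'll read the tip height from the depth image.

```bash
cat >> h.py <<'E'
def cloud():
    c=imaging.camera_params("wrist");p,d=imaging.camera("wrist");K=c["intrinsics"];T=c["camera_from_world"]
    v,u=np.mgrid[:384,:512];P=np.stack([(u-K[0,2])/K[0,0]*d,-(v-K[1,2])/K[1,1]*d,-d],-1)
    return p[:,:,::-1],d,(P-T[:3,3])@T[:3,:3]
E
python3 - <<'E'
from h import *
p,d,W=cloud()
for u,v in[(205,223),(205,226),(205,232),(205,240),(298,224),(298,228),(298,235),(250,240),(120,200),(250,150),(250,206)]:print(u,v,p[v,u],W[v,u].round(4))
E
```

```text
205 223 [138 143 141] [0.5209 0.0218 0.0964]
205 226 [24 23 24] [0.5212 0.0224 0.1003]
205 232 [26 23 27] [0.5203 0.024  0.1104]
205 240 [24 23 23] [0.5206 0.0255 0.1197]
298 224 [0 0 0] [0.517  0.081  0.0968]
298 228 [26 26 26] [0.5166 0.0798 0.1039]
298 235 [25 24 26] [0.5171 0.0785 0.1127]
250 240 [236 240 237] [0.539  0.0518 0.0806]
120 200 [26 24 24] [ 0.5232 -0.0485  0.0606]
250 150 [40 37 39] [0.4777 0.0472 0.0613]
250 206 [165 173 181] [0.5189 0.0503 0.0653]
```

Run:
```python
from h import *
p,d,W=cloud()
s=W[195:300,165:340];z=s[...,2]
for lo,hi in((0,.0),(.062,.072),(.072,.079),(.083,.088),(.088,.094),(.094,.1),(.1,.11)):
    m=(z>lo)&(z<hi)
    if m.any():
        v,u=np.nonzero(m);print(lo,hi,m.sum(),"u",u.min()+165,u.max()+165,"v",v.min()+195,v.max()+195,"x",s[m][:,0].min().round(4),s[m][:,0].max().round(4),"y",s[m][:,1].min().round(4),s[m][:,1].max().round(4))
print(status.get_obs())
```

```text
0.062 0.072 1255 u 166 336 v 195 217 x 0.5077 0.5239 y -0.0132 0.1154
0.072 0.079 436 u 165 338 v 208 233 x 0.519 0.5373 y -0.0099 0.1135
0.094 0.1 127 u 196 307 v 221 249 x 0.514 0.5371 y 0.0165 0.086
0.1 0.11 379 u 193 310 v 223 260 x 0.5143 0.5399 y 0.0164 0.0861
{'time': 8.775, 'q': array([-1.12964251e-01,  5.91743509e-01,  1.78307380e+00, -3.02868314e-05,
        7.67265890e-01, -1.75999067e+00]), 'joint_velocities': array([-0.0013976 , -0.00275815,  0.00174472, -0.00188769, -0.00078476,
        0.00015249]), 'joint_torque': array([-9.64431820e-03, -3.95995867e+01, -1.05589360e+01, -3.53320339e-02,
        6.13107928e-02, -6.48035916e-05]), 'position': array([0.52663615, 0.05195937, 0.05881214]), 'tool_rot': array([-3.81167134e-02,  9.99273264e-01,  2.65247334e-05, -2.44058130e-04]), 'ft_force': array([0.5678344 , 0.10030872, 0.11463551]), 'moment': array([-0.02933693,  0.0448892 , -0.03349189]), 'grip_force': 0.0, 'grip_width': 0.05211965218213206}
```

The depth shows the tips at z≈0.095 while the TCP reads 0.059, with this opening. I'll back off, shut the fingers and measure again.

Emit:
arm_command:
  deltas: [-1,0.02,0,0,0,-1,0.02,0,0,0,-1,0,0,-0.01,0,-1,0,0,0,0,-1,0,0,0,0]

```text
time: 9.4
position: [0.4886, 0.0487, 0.0693]
tool_rot: [-0.038, 0.999, -0.0, 0.001]
ft_force: [0.7, 1.0, -1.4]
grip_width: 0.01
grip_force: 0.0
```

```bash
cat >> h.py <<'E'
def tips():
    p,d,W=cloud();o=status.get_obs();t=o["position"]
    S=W[150:330,150:350].reshape(-1,3);S=S[(d[150:330,150:350].ravel()>0)]
    R=np.array([[-.9971,-.0757],[-.0757,.9971]]);L=np.c_[(S[:,:2]-t[:2])@R.T,S[:,2]]
    n=(abs(L[:,0])<.025)&(abs(L[:,1])<.07)
    for lo in np.arange(.056,.12,.004):
        m=n&(L[:,2]>=lo)&(L[:,2]<lo+.004)
        if m.any():print(lo.round(3),m.sum(),"toolx",L[m,0].min().round(4),L[m,0].max().round(4),"tooly",L[m,1].min().round(4),L[m,1].max().round(4))
    print(t,o["grip_width"]);cv2.imwrite("pics/wl.png",p)
E
python3 -c "
from h import *
tips()"
```

```text
0.056 1183 toolx -0.025 0.0245 tooly -0.0698 0.0697
0.06 8384 toolx -0.025 0.025 tooly -0.07 0.07
0.104 31 toolx 0.0072 0.0095 tooly -0.0136 0.013
0.108 81 toolx 0.0072 0.0099 tooly -0.0135 0.014
0.112 84 toolx 0.0071 0.0097 tooly -0.0139 0.0139
0.116 90 toolx 0.0028 0.0096 tooly -0.0136 0.0136
[0.48822729 0.04878209 0.06907539] 0.006440977723099216
```

View pics/wl.png

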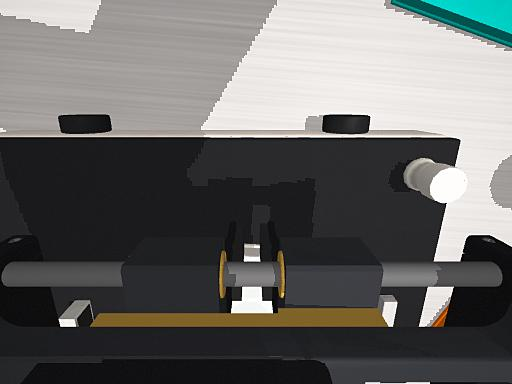

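The shut fingertips also sit about 35 mm above the reported TCP (z 0.1045 against 0.069). So the z offset is the same at any opening, while x and y agree. I'll go down accordingly with the fingers open and check.

Emit:
arm_command:
  deltas: [1,0,0,0,0,1,0,0,0.015,0,1,0,0,0.015,0,1,0,0,0,0,1,0,0,0,0]

```text
time: 10.07
position: [0.4871, 0.0489, 0.0387]
tool_rot: [-0.038, 0.999, 0.0, -0.0]
ft_force: [-0.0, -0.6, 0.1]
grip_width: 0.0482
grip_force: 0.0
```

```bash
python3 -c "
from h import *
tips();print(status.get_obs()['ft_force'])"
```

```text
0.056 1222 toolx -0.0246 0.0248 tooly -0.07 0.0696
0.06 9304 toolx -0.025 0.025 tooly -0.07 0.0697
0.072 14 toolx -0.0003 0.0094 tooly -0.0317 0.032
0.076 112 toolx -0.0105 0.0103 tooly -0.0328 0.0333
0.08 138 toolx -0.0109 0.0101 tooly -0.0329 0.0333
0.084 151 toolx -0.011 0.0102 tooly -0.0329 0.0332
0.088 158 toolx -0.0103 0.0104 tooly -0.0331 0.0331
0.092 162 toolx -0.0085 0.0103 tooly -0.0328 0.0333
0.096 169 toolx -0.0061 0.0102 tooly -0.0332 0.0334
0.1 215 toolx -0.0036 0.0102 tooly -0.0345 0.0343
0.104 189 toolx -0.0008 0.0103 tooly -0.0346 0.0348
0.108 163 toolx 0.0022 0.0105 tooly -0.0359 0.0358
0.112 222 toolx -0.0105 0.0104 tooly -0.0368 0.0372
0.116 246 toolx -0.011 0.0105 tooly -0.0376 0.0374
[0.48729845 0.04885312 0.03898338] 0.05276749354672193
[-0.67353826 -0.02905344 -0.14867709]
```

Emit:
arm_command:
  deltas: [1,0,0,0.006,0,1,0,0,0,0,1,0,0,0,0,1,-0.006,0,0,0,1,-0.006,0,0,0,1,-0.006,0,0,0,1,-0.006,0,0,0,1,-0.006,0,0,0,1,-0.006,0,0,0,1,0,0,0,0]

```text
time: 11.38
position: [0.5243, 0.0516, 0.0329]
tool_rot: [-0.038, 0.999, -0.0, 0.001]
ft_force: [0.2, 0.6, -0.2]
grip_width: 0.087
grip_force: 0.0
```

```bash
python3 -c "
from h import *
near()"
```

```text
Traceback (most recent call last):
  File "h.py", line 22, in near
    i=[j for j in range(1,n) if 120<ct[j][0]<400 and s[j][1]>100];i=max(i,key=lambda j:s[j][4])
                                                                    ~~~^^^^^^^^^^^^^^^^^^^^^^^^
ValueError: max() iterable argument is empty
```

```bash
cat >> h.py <<'E'
def near():
    p,d,W=cloud();cv2.imwrite("pics/wl.png",p);t=status.get_obs()["position"]
    m=(abs(W[...,2]-.08)<.0035)&(d>0)&(p.min(2)>100);m[:,:120]=0;m[:,400:]=0
    m=cv2.morphologyEx(m.astype(np.uint8),cv2.MORPH_OPEN,np.ones((3,3)))>0
    X=[u for u in range(512) if m[:,u].any()]
    E=np.array([W[np.flatnonzero(m[:,u])[0],u] for u in X])
    E=E[(E[:,1]>t[1]-.04)&(E[:,1]<t[1]+.04)];f=np.polyfit(E[:,1],E[:,0],1)
    print("near edge x at tcp y",np.polyval(f,t[1]).round(4),"yaw",-f[0].round(4),len(E),"sd",np.std(E[:,0]-np.polyval(f,E[:,1])).round(4),"tcp",t.round(4))
E
python3 -c "
from h import *
near()"
```

```text
near edge x at tcp y 0.5561 yaw 0.0773 124 sd 0.0005 tcp [0.5235 0.0516 0.0329]
```

View pics/wl.png

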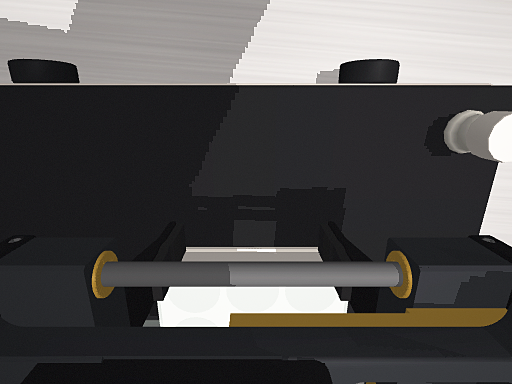

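The plate's near face (rows 247–252) now lies square against both fingers. I'll continue towards the far stop.

Emit:
arm_command:
  deltas: [1,-0.006,0,0,0,1,-0.006,0,0,0,1,-0.006,0,0,0,1,-0.005,0,0,0,1,-0.003,0,0,0,1,0,0,0,0]

```text
time: 12.22
position: [0.5494, 0.0536, 0.0329]
tool_rot: [-0.038, 0.999, -0.0, 0.0]
ft_force: [-0.7, 0.0, 0.3]
grip_width: 0.0871
grip_force: 0.0
```

Emit:
arm_command:
  deltas: [1,-0.002,0,0,0,1,-0.001,0,0,0,1,0,0,0,0]

```text
time: 12.6
position: [0.5519, 0.0539, 0.0329]
tool_rot: [-0.038, 0.999, 0.0, 0.0]
ft_force: [-0.8, 0.4, -0.1]
grip_width: 0.0872
grip_force: 0.4
```

Emit:
arm_command:
  deltas: [1,-0.001,0,0,0,1,-0.001,0,0,0,1,0,0,0,0]

```text
time: 12.98
position: [0.5543, 0.054, 0.0329]
tool_rot: [-0.038, 0.999, -0.0, 0.0]
ft_force: [-0.7, -0.4, -0.0]
grip_width: 0.0869
grip_force: 0.3
```

Emit:
arm_command:
  deltas: [1,-0.001,0,0,0,1,-0.001,0,0,0,1,0,0,0,0]

```text
time: 13.35
position: [0.5563, 0.0541, 0.0329]
tool_rot: [-0.038, 0.999, -0.0, 0.0]
ft_force: [-0.2, 0.6, -0.5]
grip_width: 0.0872
grip_force: 0.3
```

Emit:
arm_command:
  deltas: [1,-0.001,0,0,0,1,-0.001,0,0,0,1,0,0,0,0]

```text
time: 13.72
position: [0.5563, 0.0542, 0.0328]
tool_rot: [-0.038, 0.999, -0.0, -0.002]
ft_force: [-4.9, -1.3, 3.5]
grip_width: 0.0873
grip_force: 2.5
```

Emit:
arm_command:
  deltas: [1,-0.001,0,0,0,1,-0.001,0,0,0,1,0,0,0,0]

```text
time: 14.1
position: [0.5561, 0.0542, 0.0327]
tool_rot: [-0.038, 0.999, -0.0, -0.004]
ft_force: [-7.4, -3.5, 6.8]
grip_width: 0.087
grip_force: 4.0
```

The far stop was reached at TCP x≈0.556, with the force rising to about 8 N. Now I'll back off, lift, move to the plate's right end and turn the tool 90°.

Emit:
arm_command:
  deltas: [1,0.014,0,0,0,1,0,0,-0.04,0,1,0,0,-0.02,0,0.15,-0.0205,-0.029,0,0.1745,0.15,0,0,0,0]

```text
time: 14.72
position: [0.572, 0.0244, 0.0937]
tool_rot: [0.05, 0.999, -0.0, 0.003]
ft_force: [0.4, 0.7, -0.0]
grip_width: 0.0744
grip_force: 0.0
```

Emit:
arm_command:
  deltas: [0.15,0,0,0,0.1745,0.15,0,0,0,0.1745,0.15,0,0,0,0.1745,0.15,0,0,0,0.1745,0.15,0,0,0,0.1745,0.15,0,0,0,0.1745,0.15,0,0,0,0.1745,0.15,0,0,0,0.1745,0.15,-0.029,0.02,0,0,0.15,-0.029,0.021,0,0,0.15,0,0,0,0,0.15,0,0,0,0]

```text
time: 16.23
position: [0.6125, -0.0278, 0.0922]
tool_rot: [0.679, 0.734, -0.0, -0.001]
ft_force: [-0.6, 0.8, -0.1]
grip_width: 0.05
grip_force: 0.0
```

```bash
cat >> h.py <<'E'
def stg(P,c=(.555,.024),th=.0755):
    P=np.asarray(P);d=P[...,:2]-np.array(c);C,S=np.cos(th),np.sin(th);return np.stack([d[...,0]*C+d[...,1]*S,-d[...,0]*S+d[...,1]*C],-1)
E
python3 - <<'E'
from h import *
p,d,W=cloud();cv2.imwrite("pics/w9.png",p);o=status.get_obs();t=o["position"];print(t,o["tool_rot"],o["q"][5],"tcp stage",stg(t))
ok=d>0;S=stg(W);z=W[...,2]
def bx(n,m):
    m=m&ok;print(n,m.sum(),end=" ")
    if m.any():print("x",np.percentile(S[m][:,0],[1,99]).round(4),"y",np.percentile(S[m][:,1],[1,99]).round(4),"z",z[m].min().round(4))
    else:print()
bx("plate",(abs(z-.08)<.003)&(p.min(2)>100)&(S[...,0]>-.05)&(S[...,1]>-.1))
bx("tips",(z>.115)&(z<.135))
bx("clamp",(abs(z-.084)<.003)&(S[...,1]<-.09)&(p.min(2)>100)&(abs(S[...,0])<.1))
E
```

```text
[ 0.61235454 -0.02751802  0.09226551] [ 6.79196907e-01  7.33955223e-01 -3.39102844e-04 -1.08475662e-03] -0.30506763090371136 tcp stage [ 0.05330524 -0.05569741]
plate 21217 x [0.0181 0.1004] y [-0.0311  0.0916] z 0.0781
tips 184 x [0.0217 0.0885] y [-0.0647 -0.0444] z 0.1284
clamp 133 x [0.0232 0.0816] y [-0.1288 -0.126 ] z 0.0843
```

View pics/w9.png

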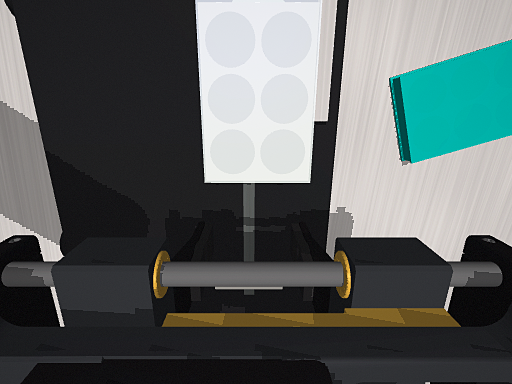

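The plate lies square along the far stop. Its right end is at row 183, between the open fingers and clear of them. I'll lower and push it left.

Emit:
arm_command:
  deltas: [0.15,0,0,0.03,0,0.15,0,0,0.03,0,0.15,0,0,0,0,0.15,0.006,0,0,0,0.15,0.006,0,0,0,0.15,0.006,0,0,0,0.15,0.006,0,0,0,0.15,0.006,0,0,0,0.15,0.006,0,0,0,0.15,0.006,0,0,0,0.15,0.006,0,0,0,0.15,0,0,0,0]

```text
time: 17.77
position: [0.6097, 0.0201, 0.0326]
tool_rot: [0.679, 0.734, -0.0, -0.001]
ft_force: [-0.2, -0.0, 0.2]
grip_width: 0.0501
grip_force: 0.0
```

Emit:
arm_command:
  deltas: [0.15,0.004,0,0,0,0.15,0.003,0,0,0,0.15,0.001,0,0,0,0.15,0,0,0,0]

```text
time: 18.27
position: [0.6095, 0.0274, 0.0328]
tool_rot: [0.68, 0.734, 0.0, -0.0]
ft_force: [0.7, -1.1, 0.4]
grip_width: 0.0496
grip_force: 0.0
```

Emit:
arm_command:
  deltas: [0.15,0.001,0,0,0,0.15,0.001,0,0,0,0.15,0,0,0,0]

```text
time: 18.65
position: [0.6094, 0.0292, 0.0329]
tool_rot: [0.68, 0.734, 0.0, -0.0]
ft_force: [0.3, 0.0, 0.1]
grip_width: 0.0502
grip_force: 0.1
```

Emit:
arm_command:
  deltas: [0.15,0.001,0,0,0,0.15,0.001,0,0,0,0.15,0,0,0,0]

```text
time: 19.02
position: [0.6093, 0.0313, 0.0329]
tool_rot: [0.68, 0.734, 0.0, -0.0]
ft_force: [-0.6, -0.5, -0.4]
grip_width: 0.0503
grip_force: 0.1
```

Emit:
arm_command:
  deltas: [0.15,0.001,0,0,0,0.15,0.001,0,0,0,0.15,0,0,0,0]

```text
time: 19.4
position: [0.6091, 0.0329, 0.0329]
tool_rot: [0.68, 0.734, -0.0, 0.0]
ft_force: [0.2, -2.5, -0.0]
grip_width: 0.05
grip_force: 0.9
```

Emit:
arm_command:
  deltas: [0.15,0.001,0,0,0,0.15,0.001,0,0,0,0.15,0,0,0,0]

```text
time: 19.77
position: [0.6091, 0.0329, 0.0329]
tool_rot: [0.679, 0.734, -0.001, 0.001]
ft_force: [-0.6, -8.1, -0.1]
grip_width: 0.0497
grip_force: 3.8
```

Emit:
arm_command:
  deltas: [0.15,0.001,0,0,0,0.15,0.001,0,0,0,0.15,0,0,0,0]

```text
time: 20.15
position: [0.6092, 0.0329, 0.0331]
tool_rot: [0.679, 0.734, -0.002, 0.002]
ft_force: [-1.4, -12.9, 1.0]
grip_width: 0.0499
grip_force: 6.4
```

Contact with the left stop, about 13 N. I'll back off, lift and check.

Emit:
arm_command:
  deltas: [0.15,-0.02,0,0,0,0.15,0,0,-0.05,0,-1,-0.055,0,-0.02,0,-1,-0.055,0,0,0,-1,-0.035,0,0,0,-1,0,0,0,0,-1,0,0,0,0]

```text
time: 21.02
position: [0.6209, -0.1267, 0.1025]
tool_rot: [0.68, 0.733, 0.0, -0.001]
ft_force: [0.4, -0.1, -0.9]
grip_width: 0.0079
grip_force: 0.0
```

```bash
cat >> h.py <<'E'
def chk(nm):
    p,d,W=cloud();cv2.imwrite("pics/"+nm+".png",p);o=status.get_obs();t=o["position"];print(t,"tcp stage",stg(t).round(4),o["ft_force"])
    S=stg(W)*1000;z=W[...,2]*1000;ok=(d>0)&(S[...,0]>-60)&(S[...,0]<130)
    def seg(n,m):
        m=cv2.morphologyEx((m&ok).astype(np.uint8),cv2.MORPH_OPEN,np.ones((3,3)))>0
        if m.sum()<30:return print(n,"none")
        r=cv2.minAreaRect(S[m].astype(np.float32));print(n,m.sum(),np.round(cv2.boxPoints(r),1).tolist(),"ang",round(r[2],2))
    br=p.min(2)>90
    seg("plate",(abs(z-80)<2.5)&br&(S[...,1]>-90));seg("stops",(abs(z-70)<2)&br&(S[...,1]>-90));seg("clamp",(abs(z-84)<2.5)&br&(S[...,1]<-60))
E
python3 -c "
from h import *
chk('w10')"
```

```text
[ 0.62090402 -0.12614331  0.10255655] tcp stage [ 0.0544 -0.1547] [-0.26630584  0.14555433 -0.41124809]
plate none
stops none
clamp 939 [[22.200000762939453, -115.0999984741211], [22.299999237060547, -129.39999389648438], [82.19999694824219, -129.3000030517578], [82.0999984741211, -114.9000015258789]] ang 0.13
```

View pics/w10.png

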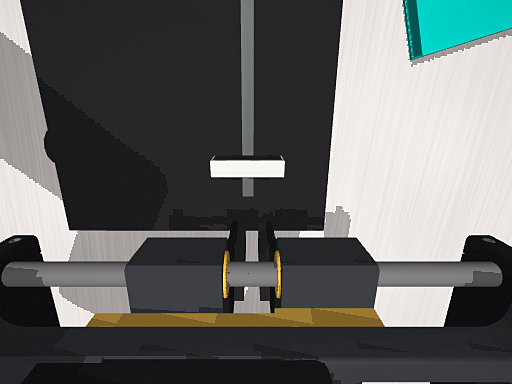

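The clamp is square, with its face at stage y −115 (value ≈0). Its far and near ends are at cols 211–285, row 167. The plate is out of view, so I'll check it from above before clamping.

Emit:
arm_command:
  deltas: [-1,0.05,0,-0.05,0,-1,0.06,0,-0.01,0,-1,0.03,0,0,0,-1,0,0,0,0,-1,0,0,0,0]

```text
time: 21.7
position: [0.611, 0.0068, 0.1569]
tool_rot: [0.679, 0.734, -0.0, 0.0]
ft_force: [0.8, 1.0, -1.9]
grip_width: 0.0004
grip_force: 0.0
```

```bash
python3 -c "
from h import *
chk('w11')"
```

```text
[0.61118159 0.0061185  0.15684358] tcp stage [ 0.0547 -0.0221] [-0.13237554  0.47295439 -0.61355397]
plate 12904 [[16.200000762939453, 143.10000610351562], [16.299999237060547, 17.100000381469727], [100.5, 17.200000762939453], [100.5, 143.10000610351562]] ang 0.03
stops 2226 [[17.600000381469727, 150.60000610351562], [17.899999618530273, 14.5], [114.5, 14.699999809265137], [114.19999694824219, 150.89999389648438]] ang 0.13
clamp none
```

Run:
```python
from h import *
p,d,W=cloud();S=stg(W)*1000;z=W[...,2]*1000
pl=abs(z-80)<2.5;st=abs(z-70)<2
for y in(25,50,80,110,135):
    b=(abs(S[...,1]-y)<4)&(S[...,0]>60)&(S[...,0]<125);print("far y",y,"plate max",S[b&pl][:,0].max().round(1),"stop min",S[b&st][:,0].min().round(1) if (b&st).any() else None)
for x in(25,45,60,80):
    b=(abs(S[...,0]-x)<4)&(S[...,1]>100)&(S[...,1]<165);print("left x",x,"plate max",S[b&pl][:,1].max().round(1),"stop min",S[b&st][:,1].min().round(1) if (b&st).any() else None)
```

```text
far y 25 plate max 100.2 stop min 102.2
far y 50 plate max 100.3 stop min 102.3
far y 80 plate max 100.4 stop min 102.1
far y 110 plate max 100.1 stop min 102.2
far y 135 plate max 100.5 stop min 102.2
left x 25 plate max 142.9 stop min 146.2
left x 45 plate max 143.1 stop min 146.1
left x 60 plate max 142.8 stop min 146.1
left x 80 plate max 142.9 stop min 146.1
```

The visible edges are parallel and no black gap shows at either stop. I'll press once more towards the far stop at mid-plate, so that it is certainly home, and then clamp.

Emit:
arm_command:
  deltas: [-1,0.05,-0.034,0,0,-1,0.053,-0.033,0,0,-1,0,0,0.05,0,-1,0,0,0.05,0,-1,0,0,0.024,0,-1,0,0,0,0,-1,0,0.004,0,0,-1,0,0.004,0,0,-1,0,0,0,0]

```text
time: 22.92
position: [0.5461, 0.1045, 0.0342]
tool_rot: [0.68, 0.734, 0.001, 0.001]
ft_force: [0.6, 1.0, -0.7]
grip_width: 0.0006
grip_force: 0.0
```

Emit:
arm_command:
  deltas: [-1,0,0.002,0,0,-1,0,0.002,0,0,-1,0,0,0,0]

```text
time: 23.3
position: [0.5487, 0.1049, 0.0331]
tool_rot: [0.679, 0.734, 0.0, 0.0]
ft_force: [-0.6, 0.7, 0.3]
grip_width: 0.0006
grip_force: 0.0
```

Emit:
arm_command:
  deltas: [-1,0,0.001,0,0,-1,0,0.001,0,0,-1,0,0,0,0]

```text
time: 23.68
position: [0.5506, 0.105, 0.033]
tool_rot: [0.68, 0.734, 0.0, 0.0]
ft_force: [-0.2, -0.6, -0.2]
grip_width: 0.0004
grip_force: 0.0
```

Emit:
arm_command:
  deltas: [-1,0,0.001,0,0,-1,0,0.001,0,0,-1,0,0,0,0]

```text
time: 24.05
position: [0.5526, 0.1052, 0.0331]
tool_rot: [0.68, 0.734, 0.0, 0.0]
ft_force: [-0.3, -0.0, 1.1]
grip_width: 0.0006
grip_force: 0.0
```

Emit:
arm_command:
  deltas: [-1,0,0.001,0,0,-1,0,0.001,0,0,-1,0,0,0,0]

```text
time: 24.42
position: [0.5539, 0.1054, 0.033]
tool_rot: [0.68, 0.734, -0.0, -0.0]
ft_force: [-0.7, 0.1, -0.4]
grip_width: 0.0007
grip_force: 0.7
```

Emit:
arm_command:
  deltas: [-1,0,0.001,0,0,-1,0,0.001,0,0,-1,0,0,0,0]

```text
time: 24.8
position: [0.5543, 0.1054, 0.0329]
tool_rot: [0.679, 0.734, -0.002, -0.001]
ft_force: [-4.0, -0.9, 3.6]
grip_width: 0.0004
grip_force: 2.5
```

The plate is home. Now I'll go behind the clamp.

Emit:
arm_command:
  deltas: [-1,0,-0.02,0,0,-1,0,0,-0.05,0,-1,0,0,-0.03,0,-1,-0.048,0.013,0,0,-1,-0.047,0.013,0,0,-1,-0.047,0.013,0,0,-1,-0.047,0.013,0,0,-1,-0.047,0.013,0,0,-1,0,0,0,0,-1,0,0,0,0]

```text
time: 26.05
position: [0.6193, -0.1262, 0.1128]
tool_rot: [0.68, 0.733, 0.0, -0.0]
ft_force: [0.1, 0.2, 1.0]
grip_width: 0.001
grip_force: 0.0
```

```bash
python3 -c "
from h import *
chk('w12')"
```

```text
[ 0.61900686 -0.12545442  0.11281516] tcp stage [ 0.0526 -0.1539] [-0.36106451 -0.03028923 -0.45066861]
plate none
stops none
clamp 821 [[22.700000762939453, -128.5], [81.9000015258789, -128.8000030517578], [81.9000015258789, -115.0999984741211], [22.700000762939453, -114.9000015258789]] ang 89.78
```

Emit:
arm_command:
  deltas: [-1,0,0,0.04,0,-1,0,0,0.035,0,-1,0,0,0,0,-1,0.006,0,0,0,-1,0.005,0,0,0,-1,0.005,0,0,0,-1,0.008,0,0,0,-1,0.008,0,0,0,-1,0.008,0,0,0,-1,0.008,0,0,0,-1,0.008,0,0,0,-1,0,0,0,0]

```text
time: 27.6
position: [0.6141, -0.0692, 0.0377]
tool_rot: [0.679, 0.734, -0.0, -0.001]
ft_force: [-0.4, -0.0, 0.3]
grip_width: 0.0002
grip_force: 0.0
```

Emit:
arm_command:
  deltas: [-1,0.008,0,0,0,-1,0.008,0,0,0,-1,0.008,0,0,0,-1,0.008,0,0,0,-1,0.008,0,0,0,-1,0.008,0,0,0,-1,0.008,0,0,0,-1,0.008,0,0,0,-1,0.008,0,0,0,-1,0.005,0,0,0,-1,0,0,0,0]

```text
time: 28.98
position: [0.6097, 0.007, 0.0382]
tool_rot: [0.68, 0.734, 0.001, 0.0]
ft_force: [0.7, -0.6, 0.3]
grip_width: 0.0005
grip_force: 0.0
```

Emit:
arm_command:
  deltas: [-1,0.004,0,0,0,-1,0.004,0,0,0,-1,0.002,0,0,0,-1,0,0,0,0]

```text
time: 29.48
position: [0.6087, 0.0165, 0.0382]
tool_rot: [0.68, 0.734, 0.0, 0.0]
ft_force: [0.6, -1.6, 0.9]
grip_width: 0.0001
grip_force: 0.3
```

Run:
```python
from h import *
p,d,W=cloud();S=stg(W)*1000;z=W[...,2]*1000
m=(abs(z-84)<2.5)&(p.min(2)>90)&(abs(S[...,0]-52)<45)&(abs(S[...,1])<60)
print("clamp top",m.sum(),S[m].min(0) if m.any() else 0,S[m].max(0) if m.any() else 0)
m=(abs(z-80)<1.5)&(p.min(2)>90)&(abs(S[...,0]-52)<50)
print("plate",m.sum(),np.percentile(S[m],[1,99],axis=0) if m.any() else 0);print(stg(status.get_obs()["position"]))
```

```text
clamp top 3126 [17.67943567 -0.52489772] [96.99669359 59.94541679]
plate 26832 [[ 18.09417721  18.56687248]
 [100.4623692  119.21488152]]
[ 0.05275699 -0.01157261]
```

Emit:
arm_command:
  deltas: [-1,0.001,0,0,0,-1,0.001,0,0,0,-1,0,0,0,0]

```text
time: 29.9
position: [0.6083, 0.0182, 0.0381]
tool_rot: [0.68, 0.734, 0.0, 0.0]
ft_force: [0.1, -1.0, 1.6]
grip_width: 0.0005
grip_force: 0.6
```

Emit:
arm_command:
  deltas: [-1,0.001,0,0,0,-1,0.001,0,0,0,-1,0,0,0,0]

```text
time: 30.28
position: [0.6083, 0.0188, 0.0382]
tool_rot: [0.679, 0.734, -0.001, 0.001]
ft_force: [0.2, -5.4, -0.2]
grip_width: 0.0004
grip_force: 2.8
```

Emit:
arm_command:
  deltas: [-1,0.001,0,0,0,-1,0,0,0,0]

```text
time: 30.52
position: [0.6083, 0.0188, 0.0381]
tool_rot: [0.679, 0.734, -0.001, 0.001]
ft_force: [-0.2, -7.8, 1.6]
grip_width: 0.0007
grip_force: 4.1
```

Emit:
arm_command:
  deltas: [-1,0.001,0,0,0,-1,0,0,0,0]

```text
time: 30.78
position: [0.6083, 0.0188, 0.0382]
tool_rot: [0.679, 0.734, -0.002, 0.002]
ft_force: [-0.4, -11.0, 0.2]
grip_width: 0.0005
grip_force: 5.4
```

The clamp touches, with the force rising to 11 N and no further movement. I'll back off, lift and check.

Emit:
arm_command:
  deltas: [-1,-0.006,0,0,0,-1,-0.015,0,0,0,-1,0,0,-0.05,0,-1,-0.01,0,-0.06,0,-1,-0.01,0,-0.02,0,-1,0,0,0,0,-1,0,0,0,0]

```text
time: 31.65
position: [0.6097, -0.0182, 0.1666]
tool_rot: [0.68, 0.734, -0.001, -0.002]
ft_force: [-0.7, 0.7, 0.3]
grip_width: 0.0006
grip_force: 0.0
```

Run:
```python
from h import *
chk('w13')
p,d,W=cloud();S=stg(W)*1000;z=W[...,2]*1000;g=(p.min(2)>90)&(d>0)
m=(abs(z-84)<2)&g&(S[...,1]<40)&(S[...,1]>-60);print("clamp",np.percentile(S[m],[2,98],axis=0).round(1))
pl=(abs(z-80)<1.8)&g;st=abs(z-70)<2
for y in(30,60,90,120,138):
    b=(abs(S[...,1]-y)<3)&(S[...,0]>60)&(S[...,0]<125);q=b&pl
    print(y,"plate",S[q][:,0].max().round(1),"z",np.median(z[q]).round(2),"stop",S[b&st][:,0].min().round(1))
t=imaging.camera("top")[0][:,:,::-1]
a=cv2.imread("pics/top0.png")
for nm,(u,v) in dict(jar=(180,229),bottle=(121,227),dish=(373,196)).items():
    A=a[v-18:v+18,u-18:u+18];print(nm,"diff",cv2.absdiff(A,np.ascontiguousarray(t[v-18:v+18,u-18:u+18])).mean().round(2))
```

```text
[ 0.60952423 -0.0180606   0.16614997] tcp stage [ 0.0512 -0.0461] [-0.11500163 -0.0378786  -0.16620639]
plate 10897 [[17.100000381469727, 125.9000015258789], [17.299999237060547, 17.200000762939453], [101.4000015258789, 17.399999618530273], [101.19999694824219, 126.0]] ang 0.1
stops 1265 [[102.5999984741211, 14.699999809265137], [114.0, 14.699999809265137], [114.5, 128.60000610351562], [103.0, 128.60000610351562]] ang 89.79
clamp none
clamp [[22.9  2.2]
 [84.9 37.8]]
30 plate 100.6 z 80.71 stop 102.9
60 plate 101.0 z 80.64 stop 103.4
90 plate 101.4 z 80.7 stop 102.8
120 plate 101.4 z 80.56 stop 103.0Traceback (most recent call last):
  File "<stdin>", line 8, in <module>
    return umr_maximum(a, axis, None, out, keepdims, initial, where)
ValueError: zero-size array to reduction operation maximum which has no identity
```

Run:
```python
from h import *
p,d,W=cloud();S=stg(W)*1000;z=W[...,2]*1000;g=(p.min(2)>90)&(d>0)
pl=(abs(z-80.5)<1.8)&g&(S[...,0]<101.9);st=(abs(z-70.5)<2)&g&(S[...,0]>98)
def fit(m,f,lo,hi):
    Y=np.arange(lo,hi,2.);E=[(y,f(S[m&(abs(S[...,1]-y)<1)][:,0])) for y in Y if (m&(abs(S[...,1]-y)<1)).any()]
    E=np.array(E);q=np.polyfit(E[:,0],E[:,1],1);r=E[:,1]-np.polyval(q,E[:,0]);print(len(E),"slope mrad",(q[0]*1000).round(2),"x at 81",np.polyval(q,81).round(2),"sd",r.std().round(2))
fit(pl,np.max,22,122);fit(pl,np.min,22,122);fit(st,np.max,22,122);fit(st,np.min,22,122)
t=np.ascontiguousarray(imaging.camera("top")[0][:,:,::-1]);a=cv2.imread("pics/top0.png")
for nm,(u,v) in dict(jar=(180,229),bottle=(121,227),dish=(373,196)).items():
    w=slice(v-18,v+18),slice(u-18,u+18);print(nm,cv2.absdiff(a[w],t[w]).mean().round(2))
```

```text
50 slope mrad 0.06 x at 81 100.89 sd 0.26
50 slope mrad -1.31 x at 81 17.64 sd 0.28
50 slope mrad 1.04 x at 81 113.67 sd 0.33
50 slope mrad -1.27 x at 81 103.29 sd 0.27
jar 26.56
bottle 16.76
dish 22.22
```

Run:
```python
from h import *
t=np.ascontiguousarray(imaging.camera("top")[0][:,:,::-1]);a=cv2.imread("pics/top0.png");print(a.mean(),t.mean())
for nm,(u,v,r) in dict(jar=(180,229,9),bottle=(118,227,18),dish=(373,196,20)).items():
    w=cv2.matchTemplate(t[v-r-12:v+r+12,u-r-12:u+r+12],a[v-r:v+r,u-r:u+r],cv2.TM_CCOEFF_NORMED);_,s,_,l=cv2.minMaxLoc(w);print(nm,round(s,3),"shift",l[0]-12,l[1]-12)
    print(a[v-r:v+r,u-r:u+r].mean((0,1)).round(),t[v-r:v+r,u-r:u+r].mean((0,1)).round())
```

```text
108.40781826443143 113.00366550021701
jar 0.891 shift 0 0
[56. 57. 56.] [65. 65. 63.]
bottle 0.997 shift 0 0
[110. 108. 104.] [127. 125. 121.]
dish 0.996 shift 0 0
[139. 140. 139.] [160. 162. 160.]
```

The jar, bottle and dish haven't moved; only the exposure changed. The plate is square and home, the clamp is touching and the arm is clear, so I'll hand in.

```bash
python3 -c "
from rig import order
print(order.hand_in())"
```

```text
the job is handed in; nothing more can be done
None
```

I handed the job in at about 32 s: force and camera checks show the plate square and home against both stops, the clamp touching its free end, and the jar, bottle and dish where they were.

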